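# Lay out the ring-gauge set-up on the profiler bench

### The job

Set out the next measurement: the large ring flat and centred on the round chuck, the small ring flat and centred on top of it, and the block standing on the stop plate midway between the two posts, its long side along the line from post to post. Put the left-hand L-clamp flat in the left tray and the right-hand one flat in the right tray (left and right as seen from the robot). Leave the amber vial standing where it is, and let go of everything.

Things in the scene. Friction and masses are not known exactly. Their poses are not given: they have to be found in the camera images.
- big_ring_mid (a point): large plain steel ring lying flat: 60 mm outside, 34 mm bore, 16 mm high. The point is the ring's centre, half-way up (8 mm above its underside); z up
- small_ring_mid (a point): small plain steel ring lying flat: 44 mm outside, 20 mm bore, 14 mm high. The point is the ring's centre, half-way up (7 mm above its underside); z up
- block_mid (a point): plain steel setting block standing upright, 40 mm along its x, 25 mm along its y, 35 mm high, two small dark holes in its top. The point is its centre, half-way up (17.5 mm above its underside); it may be set either way round
- lh_clamp_mid (a point): aluminium L-clamp, flat, 12 mm thick, brass thumbscrew (16 wide, 8 high) up on the elbow. Long leg 84 x 18 mm; short leg 18 wide, stands out 26 on its +y side: seen from above, long leg away from you, elbow far, it points left (left-hand part). Point: on the long leg's centre line, 6 mm up, 46 from elbow end, 38 from plain end; grip here across the 18 mm. x to the elbow, z up
- rh_clamp_mid (a point): aluminium L-clamp, flat, 12 mm thick, brass thumbscrew (16 wide, 8 high) up on the elbow. Long leg 84 x 18 mm; short leg 18 wide, stands out 26 on its -y side: seen from above, long leg away from you, elbow far, it points right (right-hand part). Point: on the long leg's centre line, 6 mm up, 46 from elbow end, 38 from plain end; grip here across the 18 mm. x to the elbow, z up
- chuck: fixed round aluminium chuck, a disc 100 mm across with a flat top 15 mm above the bench and a dark spot at its middle. Origin: centre of its underside, on the bench. It and the stop plate swap sides from start to start
- nest: fixed stop plate: grey base 50 mm (its x) by 120 mm (its y), 4 mm thick, with two aluminium posts at y = +39 and -39 mm, each 22 mm along x, 14 along y, tops 26 mm above the bench; 64 mm gap. Origin: centre of its underside, on the bench. The block stands midway between the posts, its 40 mm side along this y. Turned up to 0.3 rad
- left_tray: fixed shallow white plastic tray on the robot's left (+ y), outside 140 mm along its x by 124 mm along its y, walls 4 mm thick, rim 12 mm above the bench, inner floor 4 mm above the bench. Origin: centre of its underside, on the bench; axes turned up to 0.15 rad from the world's
- right_tray: fixed shallow white plastic tray on the robot's right (- y), outside 140 mm along its x by 124 mm along its y, walls 4 mm thick, rim 12 mm above the bench, inner floor 4 mm above the bench. Origin: centre of its underside, on the bench; axes turned up to 0.15 rad from the world's
- vial: small amber glass vial with a white cap, 24 mm across, 45 mm tall, standing loose in the middle of the work area; to be left alone. Origin: centre of its underside
Not all that is in view belongs to the job. Leave any brown look-alike of the part that bears big_ring_mid alone.

How it is judged:
At the end, for the whole second after the job is handed in: Big ring flat on chuck (10 mm off centre at most), small ring flat on it (8 mm); block upright midway between posts (10 mm across their line, 12.5 mm along, 0.2 rad); left-hand clamp flat on left tray floor, right-hand on right; all at rest; vial upright, moved under 20 mm (horizontal distance between big_ring_mid and chuck below 0.01 m and z of big_ring_mid in the frame of chuck between 0.02 and 0.026 m and angle between each of big_ring_mid, small_ring_mid, block_mid, lh_clamp_mid, rh_clamp_mid's own z axis and vertical below 0.08 rad and horizontal distance between small_ring_mid and big_ring_mid below 0.008 m and z of small_ring_mid in the frame of chuck between 0.035 and 0.041 m and x of block_mid in the frame of nest between -0.01 and 0.01 m and y of block_mid in the frame of nest between -0.0125 and 0.0125 m and z of block_mid in the frame of nest between 0.018 and 0.025 m and angle between the x axis of block_mid and the y axis of nest, either way round below 0.2 rad and x of lh_clamp_mid in the frame of left_tray between -0.06 and 0.06 m and y of lh_clamp_mid in the frame of left_tray between -0.055 and 0.055 m and z of lh_clamp_mid in the frame of left_tray between 0.006 and 0.0135 m and x of rh_clamp_mid in the frame of right_tray between -0.06 and 0.06 m and y of rh_clamp_mid in the frame of right_tray between -0.055 and 0.055 m and z of rh_clamp_mid in the frame of right_tray between 0.006 and 0.0135 m and linear speed of each of big_ring, small_ring, block, lh_clamp, rh_clamp below 0.01 m/s and distance of vial from where it was at the start of the episode below 0.02 m and angle between vial's own z axis and vertical below 0.15 rad); the robot touches nothing.
It fails at once if the vial is tipped or pushed away (angle between vial's own z axis and vertical above 0.4 rad or distance of vial from where it was at the start of the episode above 0.03 m).
It also fails if it takes over 112 s, if anything falls off the work surface, if the arm or the gripper's body presses on something with over 40 N, if the wrist force passes 120 N, or if a joint passes its speed limit or range.

### The arm

A 6-joint arm with a two-finger parallel gripper is mounted at the origin on the work surface. World frame = base frame: x ahead of the robot, y to its left, z up, the work surface at z = 0. Lengths are in m, angles in rad, forces in N, time in s.
With the tool pointing down it reaches from about 0.35 to 0.925 m from the base axis. Payload 6.4 kg.
Tool frame: the origin (TCP) lies where the fingers leave the gripper's body, on its centre line; the fingertips stand 97 mm ahead of it and the grasp point (between the pads) lies 78 mm ahead of it; z points along the fingers, y is the line along which they close (so a half turn about z gives the same grasp; the last joint's range is limited). The gripper opens to 94 mm and grips with 3 to 60 N. Pads are 16 mm wide; open, the fingers measure 119 mm over their backs; the gripper's body (75 mm by 177 mm) begins 78 mm behind the grasp point.
Start: joints at [-1.433, 0.245, 1.558, -0, 1.339, -0.174], TCP at [0.199, -0.619, 0.303] pointing down, gripper open.
Joint ranges: [-3.13, 3.13], [-1.02, 2.26], [0.13, 2.54], [-0.95, 4.09], [0.21, 2.88], [-2.74, 2.74]. Speed limits (rad/s): [2.57, 2.57, 3.14, 3.14, 3.14, 3.14].

### API

Orientations are given as a 3x3 rotation matrix whose columns are the frame's x, y, z axes.
In Python, from workcell import ctrl gives the robot as it stands. Calls block until the motion is done:
- ctrl.reach(position, orientation): joint-space move of the TCP to a pose.
- ctrl.move_straight(position, rot=None, rate=0.15, max_force=None): straight line of the TCP; rot=None keeps the orientation; rate is the mean speed in m/s. With max_force (N) it stops when the force on the tool has changed by that much, and returns True; else False.
- ctrl.set_joints(angles): joint-space move.
- ctrl.open_gripper() and ctrl.close_gripper(f_grip=None): open the fingers fully, or close them until they stop; f_grip is the grip in N (None keeps the last).
- ctrl.hold(seconds).
- ctrl.inverse_kinematics(position, orientation): joint angles nearest the present ones, or None.
- ctrl.get_state(): the state.
- ctrl.snapshot(name): name is "side" or "top"; returns the picture (480x640x3 uint8, red, green, blue); there is no depth.
- ctrl.camera_params(name): a dict with "fx", "fy", "cx", "cy" (pixels), "pose" (4x4, takes a point from camera to world coordinates). Camera axes: x right, y up, looking along -z (the intrinsics and any distortion apply to the point x, -y, -z); pixel columns grow to the right and rows downward; lengths in m; the calibration is good to about 2 mm. A picture is of the moment at which its call begins. camera_params takes no time and is no camera call.
A pose or a line that the arm cannot do raises ctrl.Unreachable and nothing moves.
- ctrl.hand_in(): hands the job in; it is judged then, once.
The state is a dict: "t": time; "joint_pos": joint angles; "qd": joint speeds; "joint_torque": joint torques, N m; "position": TCP position; "tool_rot": TCP orientation; "contact_force": force on the tool from outside, world axes, zero at the start; "moment": the same for the moment, N m; "finger_gap": finger opening in m; "gripper_force": force on a finger pad.
Only numpy, scipy, OpenCV 4.12 (cv2) and the standard library are available. Lean on these libraries where they do the work, as an engineer would, in place of code of your own. Each camera call takes 0.05 s, during which the arm holds its last target. There are 200 camera calls.

## Working session

There is one attempt and no reset: what is moved stays moved. The work goes in short steps, each a Python script; the robot and the scene stay as the last script left them, time stands still between calls to the robot, and variables do not carry over. Pictures are saved under pics/ and viewed, at most 14 in all, crops included, and the job is handed in when it is done.

```bash
mkdir -p pics; ls; python3 - <<'E'
from workcell import ctrl
import cv2
for n in("top","side"):
    cv2.imwrite(f"pics/{n}0.png",ctrl.snapshot(n)[:,:,::-1]); print(n,ctrl.camera_params(n))
s=ctrl.get_state();print(s["t"],s["finger_gap"],s["tool_rot"])
E
```

```text
pics
top {'fx': 444.90169925584036, 'fy': 444.90169925584036, 'cx': 323.35550759305573, 'cy': 239.6561115512782, 'pose': array([[ 8.08637658e-02,  9.73580722e-01, -2.13545381e-01,
         2.80663214e-01],
       [-9.96725162e-01,  7.89974567e-02, -1.72729053e-02,
        -1.41637641e-02],
       [ 5.29743779e-05,  2.14242806e-01,  9.76780434e-01,
         1.02943220e+00],
       [ 0.00000000e+00,  0.00000000e+00,  0.00000000e+00,
         1.00000000e+00]])}
side {'fx': 454.77503253235807, 'fy': 454.77503253235807, 'cx': 314.0864023565379, 'cy': 237.107129940991, 'pose': array([[ 0.94499233,  0.21173122, -0.24931785,  0.27613904],
       [-0.32678701,  0.64406959, -0.69165354, -0.54908709],
       [ 0.01413339,  0.73508112,  0.67783183,  0.59828887],
       [ 0.        ,  0.        ,  0.        ,  1.        ]])}
0.1 0.09354098992599581 [[ 9.51781278e-01  3.06777353e-01 -2.34044606e-04]
 [ 3.06777306e-01 -9.51779860e-01  1.66825127e-03]
 [ 2.89022769e-04 -1.65960990e-03 -9.99998581e-01]]
```

View pics/top0.png

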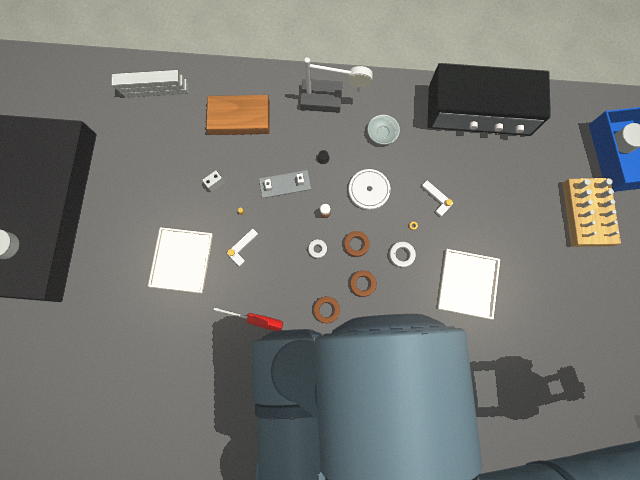

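View pics/side0.png

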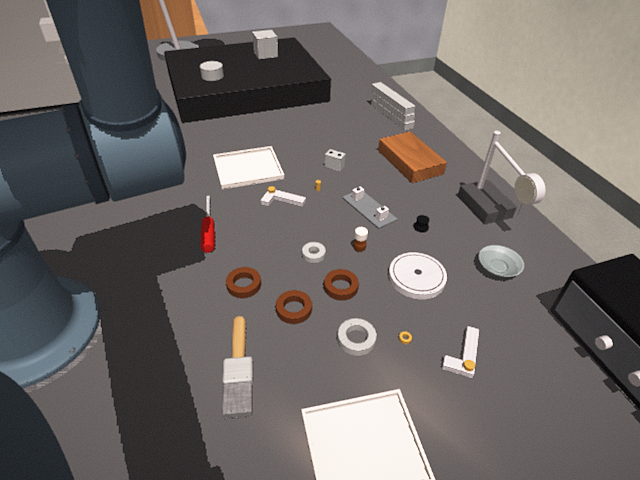

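The top view shows the big ring at (402,254), small ring (317,249), chuck (369,188), stop plate (285,184), block (212,180) and vial (325,211). The left-hand clamp is at (242,247) with its elbow at the lower left, and the right-hand one is at (440,200). The trays are at (181,260) and (469,284), and the three brown rings are decoys. By their short legs, each clamp is already on its own side.

```bash
cat > h.py <<'E'
import numpy as np, cv2
from workcell import ctrl
def ray(n,uv,z):
    c=ctrl.camera_params(n);T=c["pose"]
    d=T[:3,:3]@np.array([(uv[0]-c["cx"])/c["fx"],-(uv[1]-c["cy"])/c["fy"],-1.])
    return T[:3,3]+d*(z-T[2,3])/d[2]
E
python3 - <<'E'
from h import *
for n,lo in(("top",0),("side",0)):
    im=cv2.imread(f"pics/{n}0.png");hsv=cv2.cvtColor(im,cv2.COLOR_BGR2HSV)
    m=((hsv[...,2]>130)&(hsv[...,1]<60)).astype(np.uint8)
    cs,_=cv2.findContours(m,cv2.RETR_EXTERNAL,cv2.CHAIN_APPROX_NONE)
    for c in cs:
        a=cv2.contourArea(c)
        (x,y),wh,ang=cv2.minAreaRect(c)
        if a>30 and 140<x<510 and 130<y<400: print(n,round(a),(round(x,1),round(y,1)),np.round(wh,1),round(ang,1),np.round(ray(n,(x,y),.01),4))
im=cv2.imread("pics/top0.png")
cv2.imwrite("pics/c1.png",cv2.resize(im[150:280,190:340],None,fx=5,fy=4.6,interpolation=cv2.INTER_CUBIC))
cv2.imwrite("pics/c2.png",cv2.resize(im[150:280,340:490],None,fx=5,fy=4.6,interpolation=cv2.INTER_CUBIC))
E
```

```text
top 258 (317.0, 248.0) [18. 18.] 90.0 [0.4824 0.017  0.01  ]
top 80 (324.9, 208.7) [10.8 10.1] 71.6 [0.5791 0.0063 0.01  ]
top 73 (355.4, 213.7) [29.2 11.5] 39.8 [ 0.5727 -0.067   0.01  ]
top 11892 (191.8, 263.6) [136.3 135.3] 11.6 [0.4222 0.3033 0.01  ]
top 922 (283.5, 183.4) [20.  52.4] 79.9 [0.6344 0.1108 0.01  ]
top 242 (213.8, 181.3) [18.6 17.8] 50.2 [0.6261 0.2793 0.01  ]
top 31150 (443.5, 323.2) [312.8 183.3] 88.4 [ 0.3333 -0.2815  0.01  ]
side 1498 (237.0, 385.0) [58. 30.] 90.0 [ 0.2891 -0.2051  0.01  ]
side 735 (461.4, 350.1) [32.4 50.5] 9.5 [ 0.6217 -0.2565  0.01  ]
side 1100 (357.0, 336.5) [37. 38.] 90.0 [ 0.4815 -0.1836  0.01  ]
side 2096 (417.5, 275.5) [47. 57.] 90.0 [ 0.6326 -0.0995  0.01  ]
side 1051 (500.9, 260.2) [47.4 29.1] 26.6 [ 0.7959 -0.1139  0.01  ]
side 376 (313.5, 251.5) [21. 23.] 90.0 [0.4787 0.0145 0.01  ]
side 146 (361.0, 233.0) [14. 12.] 90.0 [0.5824 0.034  0.01  ]
side 54 (207.5, 205.0) [20.  3.] 90.0 [0.3161 0.2117 0.01  ]
side 414 (282.6, 197.3) [45.  16.3] 1.6 [0.4699 0.1886 0.01  ]
side 847 (370.2, 206.2) [54.6 20.9] 40.4 [0.6335 0.1041 0.01  ]
side 309 (334.0, 159.4) [19.9 20.2] 9.5 [0.6248 0.2906 0.01  ]
side 2189 (248.7, 166.2) [36.8 67.4] 80.5 [0.4286 0.3241 0.01  ]
```

View pics/c1.png

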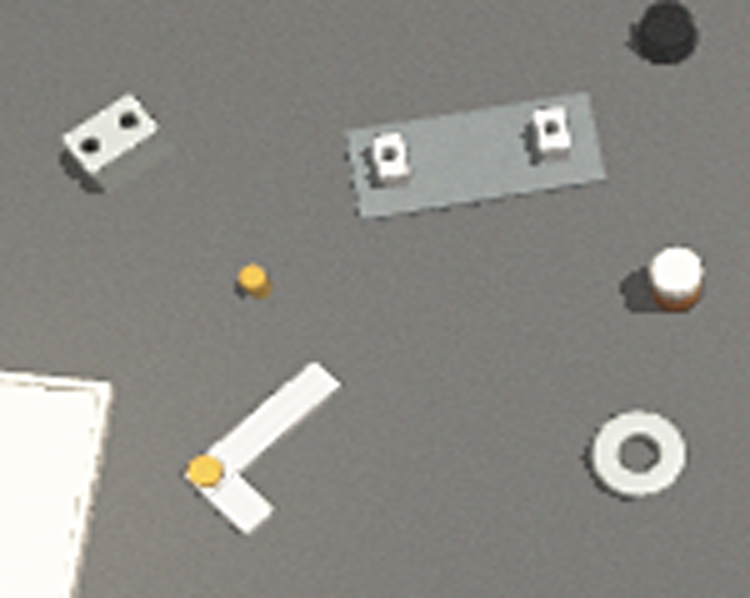

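View pics/c2.png

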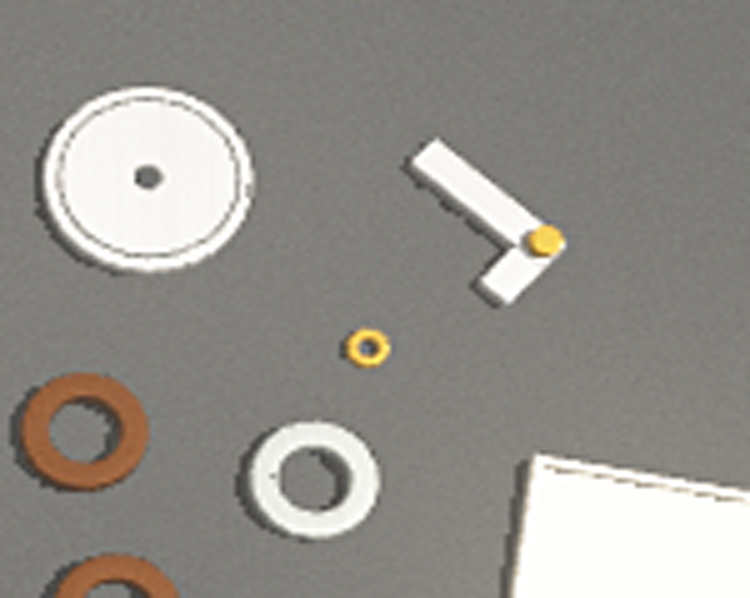

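The crops confirm the chirality and give corner pixels for the block, stop plate, clamps and ring bores. Next I'll turn these into world poses and cross-check them against the side view.

```bash
cat > scene.py <<'E'
from h import *
def P(crop,pts,z):  # crop pixels -> world
    u0=190 if crop==1 else 340
    return np.array([ray("top",((x+.5)/5-.5+u0,(y+.5)/4.6-.5+150),z)[:2] for x,y in pts])
ang=lambda v:np.arctan2(v[1],v[0])
def bright(thr,box):
    im=cv2.imread("pics/top0.png");g=im.min(2);x0,y0,x1,y1=box
    m=np.zeros_like(g);m[y0:y1,x0:x1]=g[y0:y1,x0:x1]>thr
    cs,_=cv2.findContours(m,cv2.RETR_EXTERNAL,cv2.CHAIN_APPROX_NONE)
    return max(cs,key=cv2.contourArea)
def ring(box,z):
    e=cv2.fitEllipse(bright(150,box));return ray("top",e[0],z)[:2],e
def tray(box):
    c=bright(190,box);r=cv2.boxPoints(cv2.minAreaRect(c))
    w=np.array([ray("top",p,.012)[:2] for p in r]);c=w.mean(0)
    e=[w[1]-w[0],w[2]-w[1]];e=max(e,key=lambda v:abs(v[0]));e=e*np.sign(e[0])
    return c,ang(e),[np.linalg.norm(w[1]-w[0]),np.linalg.norm(w[2]-w[1])]
big,_=ring((380,235,425,275),.016); small,_=ring((303,235,332,262),.014)
chuckE,_=ring((343,165,395,214),.013); chuck=P(2,[(148,177)],.015)[0]
b=P(1,[(63,138),(130,94),(157,128),(95,174)],.035); block=b.mean(0); byaw=ang(b[1]-b[0]+b[2]-b[3]); bh=P(1,[(91,145),(129,120)],.035).mean(0)
n=P(1,[(348,131),(589,93),(606,178),(360,217)],.004); nest=n.mean(0)
p=P(1,[(389,155),(551,127)],.026); nposts=p.mean(0); nyaw=ang(p[0]-p[1])  # nest y axis
def clamp(crop,plain,elbow,side):
    e=P(crop,plain,.012).mean(0); s=P(crop,[elbow],.020)[0]
    d=s-e; return e+.038*d/np.linalg.norm(d), ang(d), np.linalg.norm(d)
lh=clamp(1,[(316,362),(341,384)],(207,470),1); rh=clamp(2,[(435,139),(410,160)],(545,241),-1)
lt=tray((140,220,220,300)); rt=tray((430,242,510,325))
if __name__=="__main__":
    np.set_printoptions(precision=4,suppress=True)
    for k in "big small chuck chuckE block byaw bh b nest nposts p nyaw lh rh lt rt".split(): print(k,globals()[k])
    print("big side",ray("side",(357,333),.016),"chuck side",ray("side",(417.8,272),.015))
E
python3 scene.py
```

```text
big [ 0.4839 -0.1818]
small [0.4817 0.016 ]
chuck [ 0.6374 -0.0954]
chuckE [ 0.6369 -0.0959]
block [0.6238 0.2775]
byaw -0.7933701859458349
bh [0.6242 0.2782]
b [[0.6194 0.2999]
 [0.6457 0.2716]
 [0.6284 0.2564]
 [0.6014 0.2822]]
nest [0.6371 0.1086]
nposts [0.6366 0.1095]
p [[0.6259 0.1471]
 [0.6473 0.0718]]
nyaw 1.848097120593445
lh (array([0.483, 0.19 ]), np.float64(2.425721315615985), np.float64(0.0743940224787981))
rh (array([ 0.64  , -0.2559]), np.float64(-2.264103100753303), np.float64(0.07506120098807043))
lt (array([0.4304, 0.332 ]), np.float64(-0.0008564687743279209), [np.float64(0.14600901238301603), np.float64(0.12922807737372163)])
rt (array([ 0.4287, -0.3388]), np.float64(-0.11591603313244761), [np.float64(0.1461517881958948), np.float64(0.12867169598435135)])
big side [ 0.4819 -0.1814  0.016 ] chuck side [ 0.6341 -0.0961  0.015 ]
```

```bash
cat > act.py <<'E'
from scene import *
TIP=.097; HI=.21
def R(t): return np.array([[-np.sin(t),np.cos(t),0],[np.cos(t),np.sin(t),0],[0,0,-1.]])
def pnp(src,dst,th0,th1,zs,zd,clr,f=40,dry=False):
    """grip at src (closing line at yaw th0), surface height zs, tips clr above it; set down at dst, yaw th1, height zd"""
    best=None
    for k in(0,np.pi):
        q=[ctrl.inverse_kinematics([*p,TIP+clr+z],R(t+k)) for p,t,z in((src,th0,zs),(dst,th1,zd))]
        if all(x is not None for x in q):
            c=max(abs(x[5]) for x in q)
            if best is None or c<best[0]: best=(c,k)
    if dry or best is None: return best
    k=best[1]; a,b=R(th0+k),R(th1+k)
    ctrl.reach([*src,HI],a); ctrl.move_straight([*src,TIP+clr+zs],rate=.12)
    ctrl.close_gripper(f); g=ctrl.get_state()["finger_gap"]
    ctrl.move_straight([*src,HI],rate=.2); ctrl.reach([*dst,HI],b)
    g2=ctrl.get_state()["finger_gap"]
    ctrl.move_straight([*dst,TIP+clr+zd+.001],rate=.1)
    ctrl.hold(.2); ctrl.open_gripper(); ctrl.move_straight([*dst,HI],rate=.2)
    print("gap",g,g2,"t",ctrl.get_state()["t"])
q=np.pi/4
wrap=lambda a:(a+np.pi)%(2*np.pi)-np.pi
def tyaw(cl,tr): # placing yaw: 50 deg off tray axes, nearest to present
    o=[tr[1]+np.radians(d) for d in(50,130,-50,-130)]
    return cl[1]+min((wrap(x-cl[1]) for x in o),key=abs)
bl=nyaw+min((wrap(byaw+d-nyaw) for d in(0,np.pi)),key=abs)-nyaw
bl=byaw+min((wrap(nyaw+d-byaw) for d in(0,np.pi)),key=abs) # block long axis when set
h=np.pi/2
JOBS=dict(big=(big,chuck,q,q,0,.015,.003),small=(small,chuck,q,q,0,.031,.003),
 block=((block+bh)/2,(nest+nposts)/2,byaw+h,bl+h,0,.004,.010),
 lh=(lh[0],lt[0],lh[1]+h,tyaw(lh,lt)+h,0,.004,.0025),
 rh=(rh[0],rt[0],rh[1]+h,tyaw(rh,rt)+h,0,.004,.0025))
E
python3 - <<'E'
from act import *
for k,j in JOBS.items(): print(k,j[2:4],pnp(*j,dry=True))
pnp(*JOBS["big"])
cv2.imwrite("pics/s1.png",ctrl.snapshot("side")[:,:,::-1])
E
```

```text
big (0.7853981633974483, 0.7853981633974483) (np.float64(1.3644310981400658), 0)
small (0.7853981633974483, 0.7853981633974483) (np.float64(1.1096663503799693), 0)
block (np.float64(0.7774261408490617), np.float64(0.27730079379854833)) (np.float64(0.524084458215972), 0)
lh (np.float64(3.9965176424108817), np.float64(3.838867885613197)) (np.float64(0.6987571126441408), 3.141592653589793)
rh (np.float64(-0.6933067739584065), np.float64(-0.8140477339301797)) (np.float64(0.14881485404816797), 0)
gap 0.05928916453167303 0.05928499740151251 t 7.7833
```

View pics/s1.png

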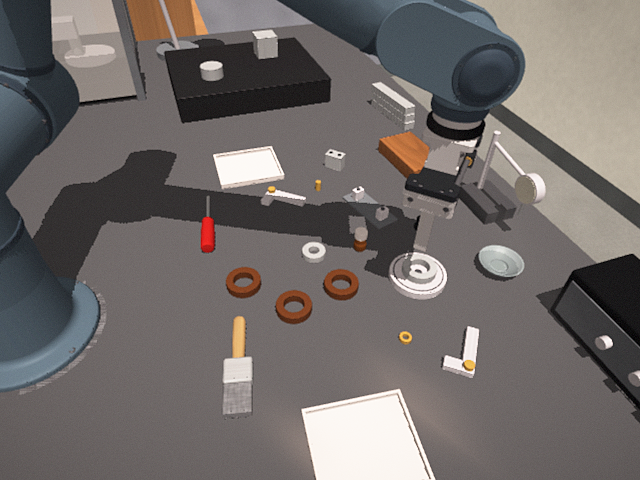

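The big ring is flat on the chuck at about (419,268), looks centred, and has been let go. Next are the remaining parts.

```bash
python3 - <<'E'
from act import *
for k in("small","rh","lh","block"): print(k); pnp(*JOBS[k])
ctrl.reach([.35,.0,.35],R(h)) if ctrl.inverse_kinematics([.35,.0,.35],R(h)) is not None else print("no park")
a=ctrl.snapshot("side")[:,:,::-1];b=ctrl.snapshot("top")[:,:,::-1]
cv2.imwrite("pics/s2.png",a);cv2.imwrite("pics/t2.png",b)
E
```

```text
small
gap 0.04289495199969483 0.04312931095042048 t 14.625
rh
gap 0.01757307268770657 0.017368263642411185 t 22.9333
lh
gap 0.017413535114247727 0.017680615884594218 t 31.7667
block
gap 0.024994873255331805 0.024754082308942396 t 39.1583
```

View pics/s2.png

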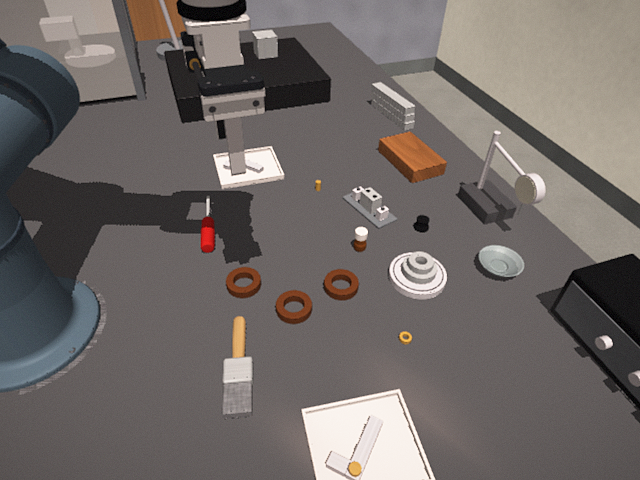

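View pics/t2.png

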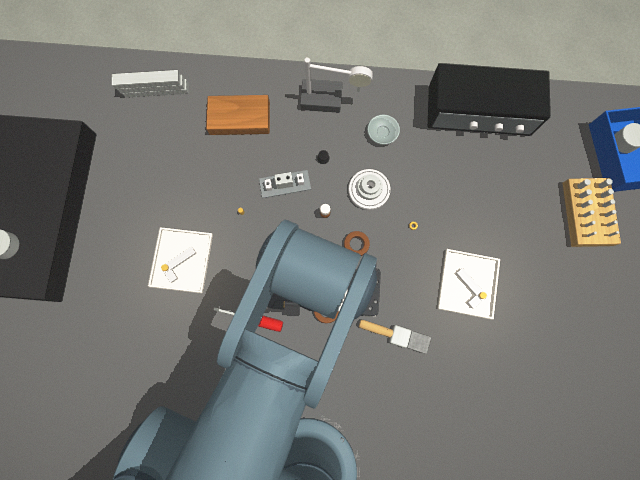

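All five parts sit at their places and the vial is still at (325,211). I'll enlarge the fits to check the centring.

```bash
python3 - <<'E'
import cv2,numpy as np
t=cv2.imread("pics/t2.png");s=cv2.imread("pics/s2.png")
f=lambda im,x,y,w,hh:cv2.resize(im[y:y+hh,x:x+w],(400,300),interpolation=cv2.INTER_CUBIC)
cv2.imwrite("pics/m.png",np.vstack([np.hstack([f(t,330,158,80,60),f(t,245,154,80,60)]),np.hstack([f(t,136,218,108,81),f(t,415,245,108,81)])]))
E
```

```text
(no output)
```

View pics/m.png

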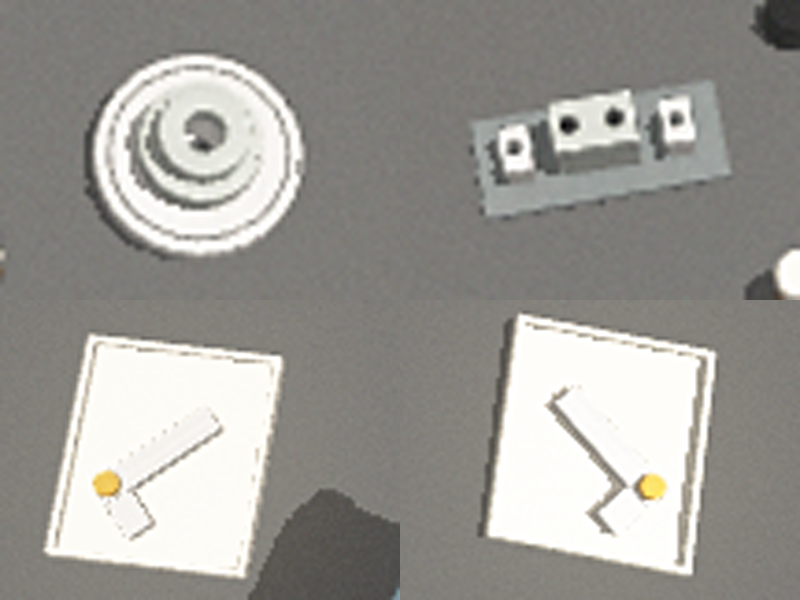

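The stack looks concentric, the block stands between the posts, and both clamps lie flat in the trays. One numeric check, then hand in.

```bash
python3 - <<'E'
from scene import *
f=lambda x,y,x0,y0,z:ray("top",((x+.5)/5-.5+x0,(y+.5)/5-.5+y0),z)[:2]
s=f(207,131,330,158,.045); b=f(192,121,245,154,.039)
print("small-chuck mm",(s-chuck)*1e3,"block-nest",(b-(nest+nposts)/2)*1e3)
if np.linalg.norm(s-chuck)<.005 and np.linalg.norm(b-(nest+nposts)/2)<.007: print(ctrl.hand_in())
E
```

```text
small-chuck mm [ 0.26511704 -1.15801232] block-nest [1.0601819  0.90723342]
the job is handed in; nothing more can be done
None
```

The job is handed in: both rings are stacked on the chuck and the block is between the posts (each about 1 to 1.5 mm off centre by camera), each clamp is in its own tray, and the vial is untouched; no verdict came back.

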